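# Unload the casting from the mould box

## Robot

A 6-joint arm with a two-finger parallel gripper is mounted at the origin on a cart in front of the work surface, level with it; the furniture and walls round the work are solid. World frame = base frame: x ahead of the robot, y to its left, z up, the work surface at z = 0. Lengths are in mm, angles in rad, forces in N, time in s.
With the tool pointing down it reaches from about 350 to 775 mm from the base axis. Payload 7.3 kg.
Tool frame: the origin (TCP) lies at the very end of the fingers, on their centre line; the grasp point (between the pads) lies bot.grip_point_offset behind it (bot.grip_point_offset is the distance from the TCP to the grasp point, in mm); z points along the fingers, y is the line along which they close (so a half turn about z gives the same grasp; the last joint's range is limited). The gripper opens to 92 mm and grips with 3 to 60 N. Pads are 19 mm wide; open, the fingers measure 130 mm over their backs; the gripper's body (75 mm by 190 mm) begins 47 mm behind the grasp point.
Start: joints at [1.123, 0.342, 1.524, -0, 1.275, -0.146], TCP at [156.036, 501.296, 226.741] pointing down, gripper open.
Joint ranges: [-2.53, 2.53], [-0.77, 2.02], [0.04, 2.7], [-1, 4.14], [0.28, 2.66], [-3.11, 3.11]. Speed limits (rad/s): [2.57, 2.57, 3.14, 3.14, 3.14, 3.14].

## Interface

Orientations are given as [roll, pitch, yaw] about the fixed x, y, z axes, in that order (R = Rz(yaw) Ry(pitch) Rx(roll)).
In Python, from plant import bot gives the robot as it stands. The module is installed in compiled form; this text tells all that it offers.
- The arm moves only by the tool carry_out, never from a script. Its argument "plan" is a list of rows, each an object of numbers: "tx", "ty", "tz": the shift along the world's x, y, z in mm; "rx", "ry", "rz": the turn, a rotation vector about the world's x, y, z in rad. A call has 1 to 12 rows; each row shifts and turns the commanded pose from where the row before left it; what a row does not reach is not made up. A row lasts 1/10 s, in which the tool goes at most 50 mm and 8.59 degrees, less where a joint would pass 70% of its speed; a pose out of reach is approached as far as the arm can. A call with a gripper value outside its range is refused whole. "gripper" is the closure, from 0 (fully open) to 1 (shut), set as the call begins (left out, the last holds). The fingers move at their own pace and stop on an object; the grip force is fixed at half the most. Time passes only in rows, so rows that do not move let the fingers close. It gives the time, the measured TCP pose, the force, the opening and the grip force at its end, in the units of the state.
- bot.get_obs(): the state, without advancing time (a new reading comes with each control period).
- bot.capture(name): name is "scene" or "top"; returns the picture (420x560x3 uint8, red, green, blue); there is no depth.
- bot.camera_model(name): a dict with "camera_matrix" (3x3 intrinsics, pixels), "R" (3x3) and "t" (3): a world point X has camera coordinates R X + t. Camera axes: x right, y down, z forward; pixel columns grow to the right and rows downward; lengths in mm; the calibration is good to about 2 mm. A picture is of the moment at which its call begins. camera_model takes no time and is no camera call.
- bot.close_job(): hands the job in; it is judged then, once.
The state is a dict: "time": time; "joint_positions": joint angles; "dq": joint speeds; "tau": joint torques, N m; "tool_pos": TCP position; "tcp_rot": TCP orientation; "contact_force": force on the tool from outside, world axes, zero at the start; "moment": the same for the moment, N m; "grip_width": finger opening in mm; "finger_force": force on a finger pad.
Only numpy, scipy, OpenCV 4.12 (cv2) and the standard library are available. Lean on these libraries where they do the work, as an engineer would, in place of code of your own. Each camera call takes 0.05 s, during which the arm holds its last target. There are 200 camera calls.

## Task

Lift the lid of the grey mould box by its front handle until its gas struts take over, and let them hold it fully open. Lift the casting straight out of the die, stand it upright on the bare bench and let go; then take it again by its two ends and lower it into the slot of the rack, standing upright on the rack's foot plate, centred along the slot. Do not drop it, leave the lid open, and leave the tape rolls and the pouch where they are.

Things in the scene. Friction and masses are not known exactly. Their poses are not given: they have to be found in the camera images.
- mould_box: Fixed grey painted box, 140 (x) x 146 (y) x 84 mm high, with a flat hinged lid and an open die inside. Origin at the centre of its underside on the bench, z up; its front (-x side) faces roughly to the robot. It stands at the robot's left or right, the rack on the other side.
- die (a point): Centre of the floor of the die's cavity, 12 mm above the bench, axes as the box. Along the box's x solid end blocks, as high as the rim (84 mm), leave the casting 2 mm clearance: no room for fingers. Along y the die is open to 65 mm either side; a step more than 19 mm from the centre in y is 20 mm above the bench.
- lid_hinge (a point): Middle of the lid's hinge axis, on the far rim of the box: 70 mm behind the box's origin (+x of the box), 87.5 mm up. The axis is the box's y.
- lid (a joint): Angle of the lid, rad: 0 shut, 1.75 fully open (the stop, 10 degrees beyond vertical). Below about 0.8 rad it falls shut; beyond about 1.1 rad the struts swing it to the stop by themselves and hold it there. A few newtons at the handle move it. The lid is a plate 140 x 170 x 5 mm.
- lid_handle (a point): Middle of the lid's handle: round steel bar, 10 mm thick, 88 mm long, parallel to the hinge, in the plane of the lid, 42 mm in front of its front edge (37 mm free gap), 182 mm from the hinge axis; 87.5 mm above the bench when shut, 267 mm when fully open. Held lightly, it turns between the fingers.
- casting_center (a point): Centre of the loose aluminium casting, 35 mm above its underside and below its top: foot plate 60 (its x) x 34 (y) x 10 mm with a rib 60 (x) x 24 (y) x 60 mm on it, 0.17 to 0.35 kg, z up. It starts in the die, its axes along the box's. There only the rib's 24 mm thickness can be gripped (closing along its y); outside also its ends, 60 mm apart along its x.
- casting: The same casting; origin at the centre of its underside.
- rack: Fixed dark steel rack: foot plate 110 (x) x 120 (y) x 10 mm, origin at the centre of its underside on the bench, z up. Two upright cheeks, each 50 mm long (x), 6 mm thick, up to z = 84 mm, leave a slot 40 mm wide (y), open at both ends, along the rack's x; no room there for fingers at the rib's sides.
- slot (a point): Middle of the slot on the rack's foot plate, 10 mm above the bench, axes as the rack. The casting's underside belongs here, its 60 mm length along the slot (x), each end 5 mm proud of the cheeks.
- tape_yellow: Bystander: roll of yellow tape 75 mm in diameter, 30 mm high, lying between box and rack at the back; origin under its centre.
- tape_white: Bystander: roll of white tape 100 mm in diameter, 46 mm high, at the left; origin under its centre.
- black_pouch: Bystander: black pouch 65 x 122 x 26 mm at the left, near the front edge; origin under its centre.

How it is judged (in metres and radians):
On the way, in this order (a step that is already met when the one before it is completed fails the run):
1. the lid stands open, held by its struts, with the robot off it (value of joint lid above 1.6 rad and contact force between each of the fingers, the arm and mould_box below 0.2 N), for 0.2 s.
2. the casting stands upright on the bare bench, let go (height (world z) of casting_center between 0.031 and 0.039 m and angle between casting_center's own z axis and vertical below 0.08 rad and linear speed of casting below 0.02 m/s and contact force between the fingers and casting below 0.1 N), for 0.2 s.
At the end, for the whole second after the job is handed in: The casting stands at rest in the rack's slot on the foot plate (its centre 41 to 49 mm above the bench), within 10 mm of the slot's middle lengthways and 6 mm across, upright within 0.08 rad and along the slot within 0.15 rad; the lid stands open beyond 1.6 rad (x of casting_center in the frame of rack between -0.01 and 0.01 m and y of casting_center in the frame of rack between -0.006 and 0.006 m and z of casting_center in the frame of rack between 0.041 and 0.049 m and angle between casting_center's own z axis and vertical below 0.08 rad and angle between the x axis of casting and the x axis of rack, either way round below 0.15 rad and linear speed of casting below 0.02 m/s and value of joint lid above 1.6 rad); the robot touches nothing.
It fails at once if a bystander (yellow tape roll, white tape roll or black pouch) is moved more than 30 mm (distance of any of tape_yellow, tape_white, black_pouch from where it was at the start of the episode above 0.03 m).
It fails at once if the casting is dropped (falls freely faster than 0.6 m/s) (linear speed of casting above 0.6 m/s and contact force between the fingers and casting below 0.1 N).
It also fails if it takes over 70 s, if anything falls off the work surface, if the arm or the gripper's body presses on something with over 40 N, if the wrist force passes 120 N, or if a joint passes its speed limit or range.

## Working session

There is one attempt and no reset: what is moved stays moved. The work goes in short steps, Python scripts to look and compute and a tool call to move; the robot and the scene stay as the last step left them, time stands still between calls to the robot, and variables do not carry over. Pictures are saved under pics/ and viewed, at most 10 in all, crops included, and the job is handed in when it is done.

Besides the shell and the picture viewer there is one more tool, called after ">>>" by a JSON object that holds its "op" and its "data". carry_out: Moves the arm, as the interface text tells. Its arguments: {"type":"object","properties":{"plan":{"type":"array"},"gripper":{"type":"number"}},"required":["plan"]}

```bash
mkdir -p pics
python3 - <<'E'
from plant import bot
import cv2,numpy as np
for n in("scene","top"):
    cv2.imwrite(f"pics/{n}0.png",cv2.cvtColor(bot.capture(n),cv2.COLOR_RGB2BGR))
    m=bot.camera_model(n);R,t=np.array(m["R"]),np.array(m["t"]);print(n,np.round(m["camera_matrix"],1).tolist(),"C",np.round(-R.T@t),"fwd",np.round(R[2],2))
o=bot.get_obs();print(o["tool_pos"],o["tcp_rot"],o["grip_width"],bot.grip_point_offset)
E
```

```text
scene [[471.2, 0.0, 275.3], [0.0, 471.2, 199.7], [0.0, 0.0, 1.0]] C [  63. -592.  909.] fwd [ 0.4   0.61 -0.69]
top [[468.5, 0.0, 283.5], [0.0, 468.5, 208.8], [0.0, 0.0, 1.0]] C [ 327.  140. 1448.] fwd [ 0.15 -0.01 -0.99]
[155.87183498 500.95397734 226.12705724] [-3.14023890e+00 -2.02250345e-04  2.83982592e+00] 92.11043595186491 18.8
```

View pics/scene0.png

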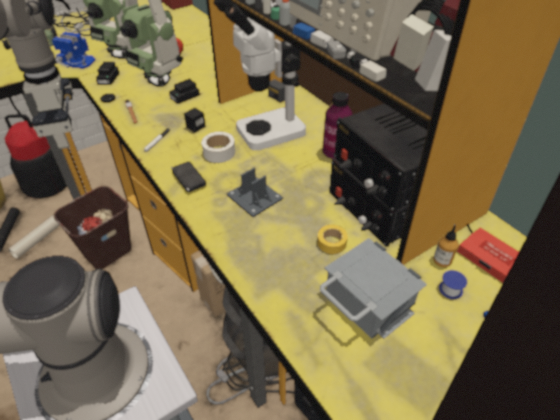

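View pics/top0.png

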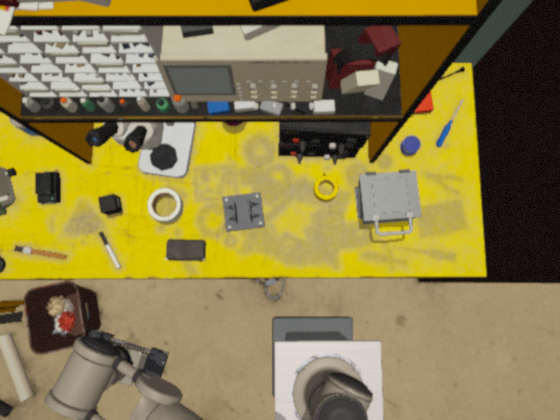

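The scene view shows the box at (370,285) with its handle at (340,335), the rack at (253,195), and the yellow tape at (332,238). In the top view the lid is at (390,195), the handle at (393,232), the rack plate at (243,211), and the yellow tape at (326,187). Next I'll segment the lid and the rack in the top view.

```bash
cat > h.py <<'E'
import cv2,numpy as np
from plant import bot
def cast(n,px,z):
    m=bot.camera_model(n);K,R,t=[np.array(m[k],float) for k in("camera_matrix","R","t")]
    C=-R.T@t;p=np.atleast_2d(px).astype(float)
    d=np.c_[p,np.ones(len(p))]@np.linalg.inv(K).T@R
    return C+d*((z-C[2])/d[:,2])[:,None]
def proj(n,X):
    m=bot.camera_model(n);K,R,t=[np.array(m[k],float) for k in("camera_matrix","R","t")]
    q=(np.atleast_2d(X)@R.T+t)@K.T;return q[:,:2]/q[:,2:]
def snap(n,name=None):
    b=cv2.cvtColor(bot.capture(n),cv2.COLOR_RGB2BGR)
    if name: cv2.imwrite(f"pics/{name}.png",b)
    return b
E
python3 - <<'E'
from h import *
im=cv2.imread("pics/top0.png");hsv=cv2.cvtColor(im,cv2.COLOR_BGR2HSV)
mask=((hsv[...,1]<110)*255).astype(np.uint8)
out=[]
for nm,(x0,y0,x1,y1),z in(("lid",(345,160,435,245),90),("rack",(212,183,275,240),10)):
    m=np.zeros_like(mask);m[y0:y1,x0:x1]=mask[y0:y1,x0:x1]
    mo=cv2.morphologyEx(m,cv2.MORPH_OPEN,np.ones((9,9)))
    c=max(cv2.findContours(mo,0,2)[0],key=cv2.contourArea)
    r=cv2.minAreaRect(c);b=cv2.boxPoints(r);W=cast("top",b,z)
    print(nm,r,np.round(W,0).tolist(),"ctr",np.round(W.mean(0),1),[round(float(np.linalg.norm(W[i]-W[i-1]))) for i in range(4)])
    if nm=="lid":
        m2=m.copy();m2[:222]=0;ys,xs=np.nonzero(m2);print("handle px",xs.min(),xs.max(),ys.max())
        by=[(x,np.nonzero(m2[:,x])[0]) for x in range(380,406,4)];print([(x,v.min(),v.max()) for x,v in by if len(v)])
    crop=cv2.resize(im[y0-5:y1+5,x0-5:x1+5],None,fx=4,fy=4,interpolation=cv2.INTER_CUBIC)
    cv2.polylines(crop,[((b-[x0-5,y0-5]+.5)*4).astype(int)],True,(0,0,255),1);out.append(crop)
h=max(o.shape[0] for o in out)
cv2.imwrite("pics/c1.png",np.hstack([cv2.copyMakeBorder(o,0,h-o.shape[0],0,0,0) for o in out]))
E
```

```text
lid ((387.2137756347656, 196.13450622558594), (50.67710494995117, 64.41805267333984), 86.633544921875) [[644.0, -77.0, 90.0], [655.0, -268.0, 90.0], [503.0, -270.0, 90.0], [493.0, -81.0, 90.0]] ctr [ 574.  -173.9   90. ] [151, 192, 152, 189]
handle px 345 412 236
[(380, np.int64(232), np.int64(235)), (384, np.int64(232), np.int64(235)), (388, np.int64(232), np.int64(234)), (392, np.int64(231), np.int64(234)), (396, np.int64(231), np.int64(234)), (400, np.int64(231), np.int64(234)), (404, np.int64(231), np.int64(233))]
rack ((242.99998474121094, 211.5), (35.44852066040039, 39.20319747924805), 83.6598129272461) [[591.0, 324.0, 10.0], [604.0, 203.0, 10.0], [493.0, 191.0, 10.0], [480.0, 311.0, 10.0]] ctr [541.9 257.3  10. ] [111, 122, 111, 121]
```

View pics/c1.png

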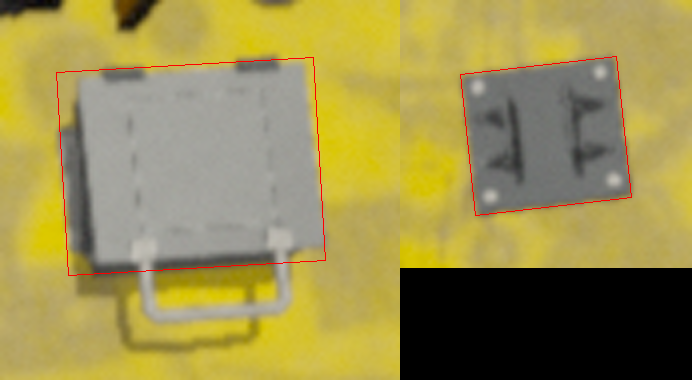

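The lid's true corners in the crop are about (80,80), (303,66), (326,247) and (97,262). The handle bar runs from about (158,315) to (282,308). The rack rectangle fits its plate well (111×121 mm).

Run:
```python
from h import *
o=np.array([340,155])
# subpixel-ish: edges of bright lid
c=np.array([[80,80],[303,66],[326,247],[97,262]])/4+o-.5
W=cast("top",c,90);print(np.round(W),"ctr",W.mean(0),[round(float(np.linalg.norm(W[i]-W[i-1]))) for i in range(4)])
ux=(W[0]+W[1]-W[2]-W[3]);uy=(W[0]+W[3]-W[1]-W[2]);print("yaw",np.arctan2(ux[1],ux[0]),np.arctan2(-uy[0],uy[1]))
im=cv2.imread("pics/top0.png");hsv=cv2.cvtColor(im,cv2.COLOR_BGR2HSV)
m=(hsv[...,1]<90)&(hsv[...,2]>110);P=[]
for x in range(381,409,2):
    v=np.nonzero(m[226:240,x])[0]
    if len(v):P.append((x,226+v.mean()))
H=cast("top",P,87.5);f=np.polyfit(H[:,1],H[:,0],1);print("handle mean",H.mean(0),"slope yaw",-np.arctan(f[0]), P[0],P[-1])
yaw=np.arctan2(ux[1],ux[0])
hx=np.array([np.cos(yaw),np.sin(yaw)])
hc=cast("top",(np.array([[148,313],[290,305]])/4+o-.5).mean(0),87.5)[0,:2];print("handle mid",hc, "from lid", W.mean(0)[:2]-112*hx)
ty=cast("top",[326,187],30);print("tape",ty)
```

```text
[[ 639.  -94.   90.]
 [ 649. -260.   90.]
 [ 513. -271.   90.]
 [ 503. -102.   90.]] ctr [ 575.87671255 -181.83966534   90.        ] [136, 167, 136, 169]
yaw 0.06807824528753213 0.06011657688257359
handle mean [ 465.31806837 -189.99135461   87.5       ] slope yaw 0.07326550264474567 (381, np.float64(234.0)) (407, np.float64(232.0))
handle mid [ 468.03478829 -190.82864493] from lid [ 464.13615259 -189.45854049]
tape [[6.13721932e+02 2.45534697e-01 3.00000000e+01]]
```

>>> {"op": "carry_out", "data": {"plan": [{"tx":26,"ty":-32,"rz":-0.12},{"tx":26,"ty":-32,"rz":-0.12},{"tx":26,"ty":-32,"rz":-0.12},{"tx":26,"ty":-32,"rz":-0.12},{"tx":26,"ty":-32,"rz":-0.12},{"tx":26,"ty":-32,"rz":-0.12},{"tx":26,"ty":-32,"rz":-0.12},{"tx":26,"ty":-32,"rz":-0.12},{"tx":26,"ty":-32,"rz":-0.12},{"tx":26,"ty":-32,"rz":-0.12}], "gripper": 0.74}}

```text
invalid input at $.plan[0]: expected keys tx, ty, tz, rx, ry, rz
```

>>> {"op": "carry_out", "data": {"plan": [{"tx":4,"ty":-31,"tz":-6},{"tx":4,"ty":-31,"tz":-6},{"tx":4,"ty":-31,"tz":-6},{"tx":4,"ty":-31,"tz":-6},{"tx":4,"ty":-31,"tz":-6},{"tx":4,"ty":-31,"tz":-6},{"tx":4,"ty":-31,"tz":-6},{"tx":4,"ty":-31,"tz":-6},{"tx":4,"ty":-31,"tz":-6},{"tx":4,"ty":-31,"tz":-6},{"tx":4,"ty":-31,"tz":-6},{}]}}

```text
invalid input at $.plan[0]: expected keys tx, ty, tz, rx, ry, rz
```

Run:
```python
from h import *
a=snap("top","t1");b=snap("scene","s1")
o=bot.get_obs();print(o["time"],o["tool_pos"],o["tcp_rot"],o["grip_width"])
f=lambda i,x,y:cv2.resize(i[y:y+130,x:x+130],None,fx=3,fy=3,interpolation=cv2.INTER_CUBIC)
cv2.imwrite("pics/c2.png",np.hstack([f(a,330,130),f(b,290,230)]))
```

```text
0.2 [155.93466703 501.07983074 226.30977386] [-3.14069814e+00 -1.26841420e-04  2.83979026e+00] 91.91912481524729
```

View pics/c2.png

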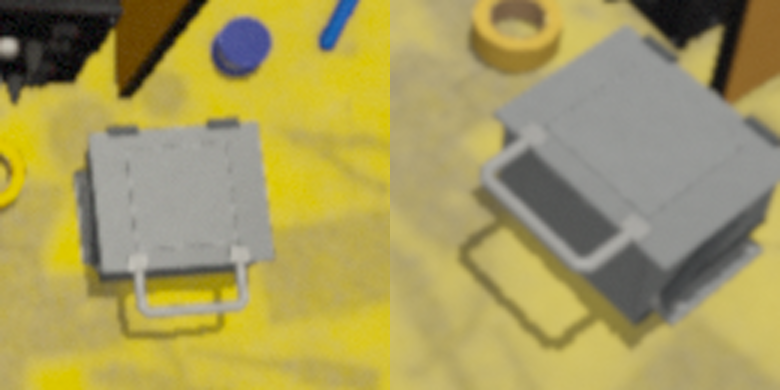

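The rows need all six keys, so nothing moved, and the pictures are unchanged. The handle bar's middle is at about (394,233) in the top view and about (336,303) in the scene view.

>>> {"op": "carry_out", "data": {"plan": [{"tx":26,"ty":-32,"tz":0,"rx":0,"ry":0,"rz":-0.12},{"tx":26,"ty":-32,"tz":0,"rx":0,"ry":0,"rz":-0.12},{"tx":26,"ty":-32,"tz":0,"rx":0,"ry":0,"rz":-0.12},{"tx":26,"ty":-32,"tz":0,"rx":0,"ry":0,"rz":-0.12},{"tx":26,"ty":-32,"tz":0,"rx":0,"ry":0,"rz":-0.12},{"tx":26,"ty":-32,"tz":0,"rx":0,"ry":0,"rz":-0.12},{"tx":26,"ty":-32,"tz":0,"rx":0,"ry":0,"rz":-0.12},{"tx":26,"ty":-32,"tz":0,"rx":0,"ry":0,"rz":-0.12},{"tx":26,"ty":-32,"tz":0,"rx":0,"ry":0,"rz":-0.12},{"tx":26,"ty":-32,"tz":0,"rx":0,"ry":0,"rz":-0.12}], "gripper": 0.74}}

```text
time: 1.2
tool_pos: [416.8, 179.8, 226.8]
tcp_rot: [3.141, -0.0, 1.635]
contact_force: [0.3, 0.7, 0.2]
grip_width: 24.5
finger_force: 0.0
```

>>> {"op": "carry_out", "data": {"plan": [{"tx":4,"ty":-31,"tz":-6,"rx":0,"ry":0,"rz":0},{"tx":4,"ty":-31,"tz":-6,"rx":0,"ry":0,"rz":0},{"tx":4,"ty":-31,"tz":-6,"rx":0,"ry":0,"rz":0},{"tx":4,"ty":-31,"tz":-6,"rx":0,"ry":0,"rz":0},{"tx":4,"ty":-31,"tz":-6,"rx":0,"ry":0,"rz":0},{"tx":4,"ty":-31,"tz":-6,"rx":0,"ry":0,"rz":0},{"tx":4,"ty":-31,"tz":-6,"rx":0,"ry":0,"rz":0},{"tx":4,"ty":-31,"tz":-6,"rx":0,"ry":0,"rz":0},{"tx":4,"ty":-31,"tz":-6,"rx":0,"ry":0,"rz":0},{"tx":4,"ty":-31,"tz":-6,"rx":0,"ry":0,"rz":0},{"tx":4,"ty":-31,"tz":-6,"rx":0,"ry":0,"rz":0},{"tx":0,"ty":0,"tz":0,"rx":0,"ry":0,"rz":0}]}}

```text
time: 2.4
tool_pos: [460.1, -162.7, 159.8]
tcp_rot: [-3.141, 0.0, 1.636]
contact_force: [0.7, 1.5, -0.1]
grip_width: 24.1
finger_force: 0.0
```

Run:
```python
from h import *
print(cast("scene",[336,303],87.5),cast("scene",[[338,301]],87.5), cast("top",[[400,118]],450),cast("top",[[400,276]],0))
o=bot.get_obs();print(o["time"],o["tool_pos"],o["tcp_rot"],o["grip_width"])
```

```text
[[ 467.66664102 -191.24422272   87.5       ]] [[ 474.15633227 -189.78416033   87.5       ]] [[ 684.51130648 -126.10371113  450.        ]] [[ 340.91522528 -224.05040252    0.        ]]
2.4 [ 460.0951823  -162.70664726  159.8475468 ] [-3.14099539e+00  4.92322179e-04  1.63647303e+00] 24.11355163828387
```

>>> {"op": "carry_out", "data": {"plan": [{"tx":6,"ty":-28,"tz":-10,"rx":0,"ry":0,"rz":0},{"tx":0,"ty":0,"tz":-15,"rx":0,"ry":0,"rz":0},{"tx":0,"ty":0,"tz":-15,"rx":0,"ry":0,"rz":0},{"tx":0,"ty":0,"tz":-15,"rx":0,"ry":0,"rz":0},{"tx":0,"ty":0,"tz":-15,"rx":0,"ry":0,"rz":0},{"tx":0,"ty":0,"tz":-10,"rx":0,"ry":0,"rz":0},{"tx":0,"ty":0,"tz":-8,"rx":0,"ry":0,"rz":0},{"tx":0,"ty":0,"tz":0,"rx":0,"ry":0,"rz":0}]}}

```text
time: 3.2
tool_pos: [465.6, -187.1, 72.0]
tcp_rot: [-3.14, -0.001, 1.64]
contact_force: [0.1, 0.4, -0.3]
grip_width: 23.6
finger_force: 0.0
```

>>> {"op": "carry_out", "data": {"plan": [{"tx":0,"ty":0,"tz":0,"rx":0,"ry":0,"rz":0},{"tx":0,"ty":0,"tz":0,"rx":0,"ry":0,"rz":0},{"tx":0,"ty":0,"tz":0,"rx":0,"ry":0,"rz":0},{"tx":0,"ty":0,"tz":0,"rx":0,"ry":0,"rz":0},{"tx":0,"ty":0,"tz":0,"rx":0,"ry":0,"rz":0}], "gripper": 1}}

```text
time: 3.7
tool_pos: [465.6, -187.9, 73.0]
tcp_rot: [-3.141, 0.0, 1.64]
contact_force: [-5.0, -1.2, 3.9]
grip_width: 8.8
finger_force: 30.0
```

>>> {"op": "carry_out", "data": {"plan": [{"tx":1,"ty":0,"tz":18,"rx":0,"ry":0,"rz":0},{"tx":3,"ty":0,"tz":18,"rx":0,"ry":0,"rz":0},{"tx":4.5,"ty":0.5,"tz":17.5,"rx":0,"ry":0,"rz":0},{"tx":6,"ty":0.5,"tz":17,"rx":0,"ry":0,"rz":0},{"tx":8,"ty":0.5,"tz":16.5,"rx":0,"ry":0,"rz":0},{"tx":9.5,"ty":0.5,"tz":15.5,"rx":0,"ry":0,"rz":0}]}}

```text
time: 4.3
tool_pos: [495.2, -185.7, 175.5]
tcp_rot: [-3.135, -0.001, 1.64]
contact_force: [-11.3, -3.0, 4.4]
grip_width: 8.9
finger_force: 30.0
```

>>> {"op": "carry_out", "data": {"plan": [{"tx":11,"ty":0.7,"tz":14.5,"rx":0,"ry":0,"rz":0},{"tx":12.5,"ty":0.8,"tz":13,"rx":0,"ry":0,"rz":0},{"tx":13.5,"ty":0.9,"tz":12,"rx":0,"ry":0,"rz":0},{"tx":15,"ty":1,"tz":10.5,"rx":0,"ry":0,"rz":0},{"tx":16,"ty":1,"tz":9,"rx":0,"ry":0,"rz":0},{"tx":16.5,"ty":1,"tz":7.5,"rx":0,"ry":0,"rz":0}]}}

```text
time: 4.9
tool_pos: [582.6, -179.7, 245.4]
tcp_rot: [3.14, 0.001, 1.64]
contact_force: [-6.0, 3.0, 9.8]
grip_width: 8.9
finger_force: 30.0
```

>>> {"op": "carry_out", "data": {"plan": [{"tx":0,"ty":0,"tz":0,"rx":0,"ry":0,"rz":0},{"tx":0,"ty":0,"tz":0,"rx":0,"ry":0,"rz":0},{"tx":0,"ty":0,"tz":0,"rx":0,"ry":0,"rz":0},{"tx":0,"ty":0,"tz":10,"rx":0,"ry":0,"rz":0},{"tx":0,"ty":0,"tz":15,"rx":0,"ry":0,"rz":0},{"tx":0,"ty":0,"tz":15,"rx":0,"ry":0,"rz":0},{"tx":0,"ty":0,"tz":15,"rx":0,"ry":0,"rz":0},{"tx":0,"ty":0,"tz":10,"rx":0,"ry":0,"rz":0},{"tx":0,"ty":0,"tz":0,"rx":0,"ry":0,"rz":0}], "gripper": 0.3}}

```text
time: 5.8
tool_pos: [582.9, -180.6, 308.5]
tcp_rot: [3.139, 0.001, 1.64]
contact_force: [-1.0, -0.3, 0.3]
grip_width: 63.9
finger_force: 0.0
```

>>> {"op": "carry_out", "data": {"plan": [{"tx":-20,"ty":0,"tz":0,"rx":0,"ry":0,"rz":0},{"tx":-40,"ty":0,"tz":0,"rx":0,"ry":0,"rz":0},{"tx":-40,"ty":0,"tz":0,"rx":0,"ry":0,"rz":0},{"tx":-40,"ty":0,"tz":0,"rx":0,"ry":0,"rz":0},{"tx":-20,"ty":0,"tz":0,"rx":0,"ry":0,"rz":0},{"tx":0,"ty":0,"tz":0,"rx":0,"ry":0,"rz":0},{"tx":0,"ty":0,"tz":0,"rx":0,"ry":0,"rz":0}], "gripper": 0.46}}

```text
time: 6.5
tool_pos: [422.7, -180.4, 306.7]
tcp_rot: [3.141, 0.0, 1.639]
contact_force: [0.3, 0.2, -0.3]
grip_width: 49.4
finger_force: 0.0
```

Run:
```python
from h import *
a=snap("top","t2");b=snap("scene","s2")
f=lambda i,x,y:cv2.resize(i[y:y+130,x:x+130],None,fx=3,fy=3,interpolation=cv2.INTER_CUBIC)
cv2.imwrite("pics/c3.png",np.hstack([f(a,330,130),f(b,290,230)]))
```

```text
(no output)
```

View pics/c3.png

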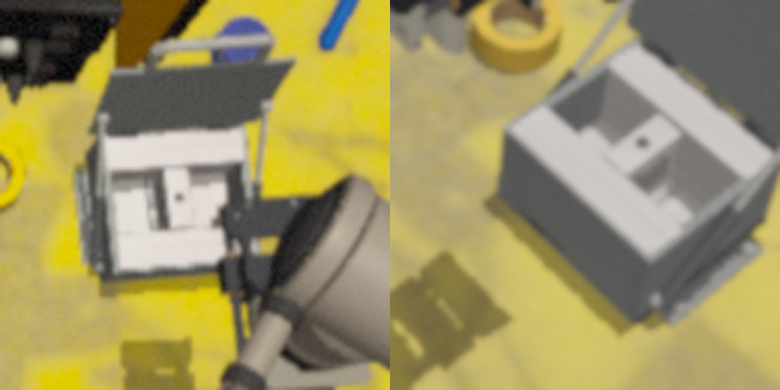

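The lid stands open. The casting's rib top shows a dark centre mark at about (389,195.5) in the top view and (374,277.5) in the scene view.

Run:
```python
from h import *
print(cast("top",[389,195.3],82),cast("scene",[373.7,277.3],82))
im=cv2.imread("pics/t2.png");print(proj("top",[[576,-182,82]]),proj("scene",[[576,-182,82]]))
```

```text
[[ 577.2509746 -181.1124481   82.       ]] [[ 579.3942491  -183.54493157   82.        ]]
[[389.31572379 195.71355776]] [[372.04159353 277.54295515]]
```

Run:
```python
from h import *
b=cv2.imread("pics/s2.png")[180:300,310:440];a=cv2.imread("pics/t2.png")[140:230,350:430]
a=cv2.resize(a,(360,405),interpolation=2);b=cv2.resize(b,(440,406),interpolation=2)
cv2.imwrite("pics/c4.png",np.hstack([a,b[:405]]))
```

```text
(no output)
```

View pics/c4.png

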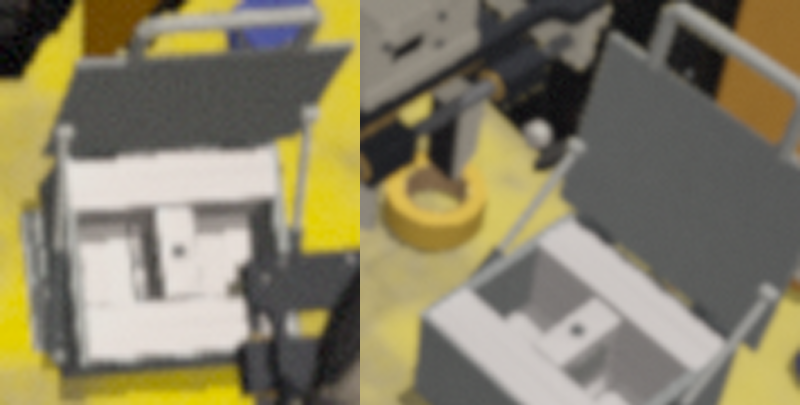

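The struts run from near the lid's sides, with upper ends at (364,169) in the top view and (374,223) in the scene view. They go down to the box's sides, and the scene view shows one crossing the rim at (350,255). Next I'll check that they clear the gripper body.

Run:
```python
from h import *
def P(n):
    m=bot.camera_model(n);return np.array(m["camera_matrix"])@np.c_[m["R"],m["t"]]
def tri(a,b):
    X=cv2.triangulatePoints(P("top"),P("scene"),np.array(a,float).reshape(2,1),np.array(b,float).reshape(2,1))[:,0];return X[:3]/X[3]
c=np.array([577,-182]);y=.066;R=np.array([[np.cos(y),np.sin(y)],[-np.sin(y),np.cos(y)]])
U=tri([364.2,168.9],[374.1,222.8]);print("upper",U,R@(U[:2]-c))
# scene ray through rim point meets box-plane v=v(upper)
v=(R@(U[:2]-c))[1]
for p in([349.9,255.3],[362,239]):
  for z in range(60,200,5):
    X=cast("scene",p,z)[0];b=R@(X[:2]-c)
    if abs(b[1]-v)<4: print(p,z,b)
```

```text
upper [ 644.88475568 -100.02746632  141.49517115] [73.14321663 77.31692049]
[349.9, 255.3] 70 [13.16173574 81.28059919]
[349.9, 255.3] 75 [ 9.86710999 78.55761457]
[349.9, 255.3] 80 [ 6.57248425 75.83462996]
[362, 239] 105 [45.25867024 79.75145242]
[362, 239] 110 [41.62100442 76.91943651]
[362, 239] 115 [37.9833386  74.08742061]
```

>>> {"op": "carry_out", "data": {"plan": [{"tx":14,"ty":0,"tz":-10,"rx":0,"ry":0,"rz":-0.143},{"tx":14,"ty":0,"tz":-10,"rx":0,"ry":0,"rz":-0.143},{"tx":14,"ty":0,"tz":-10,"rx":0,"ry":0,"rz":-0.143},{"tx":14,"ty":0,"tz":-10,"rx":0,"ry":0,"rz":-0.143},{"tx":14,"ty":0,"tz":-10,"rx":0,"ry":0,"rz":-0.143},{"tx":14,"ty":0,"tz":-10,"rx":0,"ry":0,"rz":-0.143},{"tx":14,"ty":0,"tz":-10,"rx":0,"ry":0,"rz":-0.143},{"tx":14,"ty":0,"tz":-10,"rx":0,"ry":0,"rz":-0.143},{"tx":14,"ty":0,"tz":-10,"rx":0,"ry":0,"rz":-0.143},{"tx":14,"ty":0,"tz":-10,"rx":0,"ry":0,"rz":-0.143},{"tx":12,"ty":0,"tz":-10,"rx":0,"ry":0,"rz":-0.143},{"tx":0,"ty":0,"tz":0,"rx":0,"ry":0,"rz":0}]}}

```text
time: 7.8
tool_pos: [575.5, -179.6, 193.9]
tcp_rot: [-3.14, 0.003, 0.067]
contact_force: [-0.8, 0.7, 0.2]
grip_width: 49.6
finger_force: 0.0
```

>>> {"op": "carry_out", "data": {"plan": [{"tx":-1,"ty":-2.5,"tz":-20,"rx":0,"ry":0,"rz":0},{"tx":0,"ty":0,"tz":-25,"rx":0,"ry":0,"rz":0},{"tx":0,"ty":0,"tz":-25,"rx":0,"ry":0,"rz":0},{"tx":0,"ty":0,"tz":-20,"rx":0,"ry":0,"rz":0},{"tx":0,"ty":0,"tz":-15,"rx":0,"ry":0,"rz":0},{"tx":0,"ty":0,"tz":-15,"rx":0,"ry":0,"rz":0},{"tx":0,"ty":0,"tz":-12,"rx":0,"ry":0,"rz":0},{"tx":0,"ty":0,"tz":-9,"rx":0,"ry":0,"rz":0},{"tx":0,"ty":0,"tz":0,"rx":0,"ry":0,"rz":0}]}}

```text
time: 8.7
tool_pos: [572.9, -182.5, 54.6]
tcp_rot: [-3.141, 0.002, 0.068]
contact_force: [0.2, 0.5, -0.1]
grip_width: 49.6
finger_force: 0.0
```

>>> {"op": "carry_out", "data": {"plan": [{"tx":0,"ty":0,"tz":0,"rx":0,"ry":0,"rz":0},{"tx":0,"ty":0,"tz":0,"rx":0,"ry":0,"rz":0},{"tx":0,"ty":0,"tz":0,"rx":0,"ry":0,"rz":0},{"tx":0,"ty":0,"tz":0,"rx":0,"ry":0,"rz":0},{"tx":0,"ty":0,"tz":0,"rx":0,"ry":0,"rz":0},{"tx":0,"ty":0,"tz":0,"rx":0,"ry":0,"rz":0}], "gripper": 1}}

```text
time: 9.3
tool_pos: [573.9, -183.1, 56.3]
tcp_rot: [3.141, -0.001, 0.067]
contact_force: [-0.4, -1.2, 2.6]
grip_width: 23.9
finger_force: 29.9
```

>>> {"op": "carry_out", "data": {"plan": [{"tx":0,"ty":0,"tz":5,"rx":0,"ry":0,"rz":0},{"tx":0,"ty":0,"tz":10,"rx":0,"ry":0,"rz":0},{"tx":0,"ty":0,"tz":14,"rx":0,"ry":0,"rz":0},{"tx":0,"ty":0,"tz":15,"rx":0,"ry":0,"rz":0},{"tx":0,"ty":0,"tz":15,"rx":0,"ry":0,"rz":0},{"tx":0,"ty":0,"tz":15,"rx":0,"ry":0,"rz":0},{"tx":0,"ty":0,"tz":15,"rx":0,"ry":0,"rz":0},{"tx":0,"ty":0,"tz":10,"rx":0,"ry":0,"rz":0},{"tx":0,"ty":0,"tz":6,"rx":0,"ry":0,"rz":0},{"tx":0,"ty":0,"tz":0,"rx":0,"ry":0,"rz":0}]}}

```text
time: 10.3
tool_pos: [573.9, -182.9, 161.8]
tcp_rot: [3.141, -0.001, 0.067]
contact_force: [0.2, 0.9, -2.3]
grip_width: 23.5
finger_force: 29.9
```

>>> {"op": "carry_out", "data": {"plan": [{"tx":-10,"ty":0,"tz":0,"rx":0,"ry":0,"rz":0},{"tx":-20,"ty":5,"tz":0,"rx":0,"ry":0,"rz":0},{"tx":-20,"ty":15,"tz":0,"rx":0,"ry":0,"rz":0},{"tx":-15,"ty":25,"tz":0,"rx":0,"ry":0,"rz":0},{"tx":-10,"ty":30,"tz":0,"rx":0,"ry":0,"rz":0},{"tx":0,"ty":30,"tz":0,"rx":0,"ry":0,"rz":0},{"tx":0,"ty":30,"tz":0,"rx":0,"ry":0,"rz":0},{"tx":0,"ty":30,"tz":0,"rx":0,"ry":0,"rz":0},{"tx":0,"ty":25,"tz":0,"rx":0,"ry":0,"rz":0},{"tx":0,"ty":15,"tz":0,"rx":0,"ry":0,"rz":0},{"tx":0,"ty":8,"tz":0,"rx":0,"ry":0,"rz":0},{"tx":0,"ty":0,"tz":0,"rx":0,"ry":0,"rz":0}]}}

```text
time: 11.5
tool_pos: [497.8, 30.7, 160.3]
tcp_rot: [-3.142, 0.001, 0.068]
contact_force: [-0.0, -0.1, -2.8]
grip_width: 23.7
finger_force: 29.9
```

Run:
```python
from h import *
b=snap("scene","s3")
o=bot.get_obs();print(o["tool_pos"],o["tcp_rot"],o["grip_width"],o["contact_force"])
q=proj("scene",[o["tool_pos"]])[0];print(q)
x,y=(q-[90,70]).astype(int);cv2.imwrite("pics/c5.png",cv2.resize(b[max(y,0):y+140,x:x+180],None,fx=3,fy=3,interpolation=2))
```

```text
[498.0526771   30.02527225 160.39141736] [3.14130755e+00 8.71568272e-04 6.74251341e-02] 24.078257911842456 [ 0.97145588  1.00359935 -2.47840686]
[286.60531977 209.76443254]
```

View pics/c5.png

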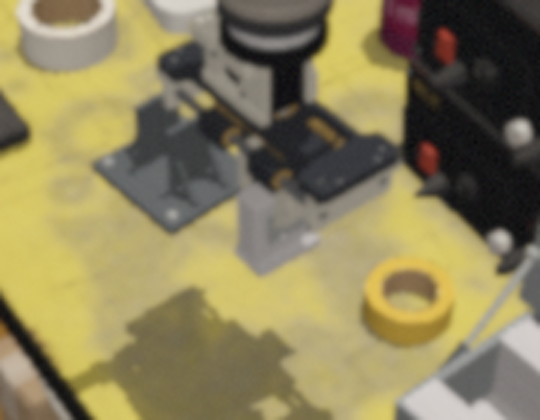

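The casting hangs upright in the fingers at about (270,230) in the crop, over bare bench and clear of the yellow tape and the rack.

>>> {"op": "carry_out", "data": {"plan": [{"tx":0,"ty":0,"tz":-10,"rx":0,"ry":0,"rz":0},{"tx":0,"ty":0,"tz":-20,"rx":0,"ry":0,"rz":0},{"tx":0,"ty":0,"tz":-25,"rx":0,"ry":0,"rz":0},{"tx":0,"ty":0,"tz":-25,"rx":0,"ry":0,"rz":0},{"tx":0,"ty":0,"tz":-15,"rx":0,"ry":0,"rz":0},{"tx":0,"ty":0,"tz":-10,"rx":0,"ry":0,"rz":0},{"tx":0,"ty":0,"tz":-5,"rx":0,"ry":0,"rz":0},{"tx":0,"ty":0,"tz":-2,"rx":0,"ry":0,"rz":0},{"tx":0,"ty":0,"tz":0,"rx":0,"ry":0,"rz":0}]}}

```text
time: 12.45
tool_pos: [498.8, 30.0, 49.0]
tcp_rot: [3.141, -0.001, 0.067]
contact_force: [0.0, 0.5, -2.1]
grip_width: 23.8
finger_force: 29.9
```

>>> {"op": "carry_out", "data": {"plan": [{"tx":0,"ty":0,"tz":-1,"rx":0,"ry":0,"rz":0},{"tx":0,"ty":0,"tz":-1,"rx":0,"ry":0,"rz":0},{"tx":0,"ty":0,"tz":-1,"rx":0,"ry":0,"rz":0},{"tx":0,"ty":0,"tz":0,"rx":0,"ry":0,"rz":0}]}}

```text
time: 12.85
tool_pos: [498.6, 30.2, 45.8]
tcp_rot: [3.141, -0.0, 0.067]
contact_force: [0.2, -0.3, -2.6]
grip_width: 24.0
finger_force: 29.9
```

>>> {"op": "carry_out", "data": {"plan": [{"tx":0,"ty":0,"tz":-1,"rx":0,"ry":0,"rz":0},{"tx":0,"ty":0,"tz":0,"rx":0,"ry":0,"rz":0}]}}

```text
time: 13.05
tool_pos: [498.5, 30.2, 44.7]
tcp_rot: [3.142, 0.0, 0.067]
contact_force: [-0.2, -0.3, -1.6]
grip_width: 23.9
finger_force: 29.9
```

>>> {"op": "carry_out", "data": {"plan": [{"tx":0,"ty":0,"tz":-1,"rx":0,"ry":0,"rz":0},{"tx":0,"ty":0,"tz":0,"rx":0,"ry":0,"rz":0}]}}

```text
time: 13.25
tool_pos: [498.6, 30.1, 44.2]
tcp_rot: [3.141, -0.0, 0.067]
contact_force: [-2.4, -0.4, 4.2]
grip_width: 23.9
finger_force: 29.9
```

>>> {"op": "carry_out", "data": {"plan": [{"tx":0,"ty":0,"tz":0,"rx":0,"ry":0,"rz":0},{"tx":0,"ty":0,"tz":0,"rx":0,"ry":0,"rz":0},{"tx":0,"ty":0,"tz":0,"rx":0,"ry":0,"rz":0},{"tx":0,"ty":0,"tz":0,"rx":0,"ry":0,"rz":0},{"tx":0,"ty":0,"tz":5,"rx":0,"ry":0,"rz":0},{"tx":0,"ty":0,"tz":15,"rx":0,"ry":0,"rz":0},{"tx":0,"ty":0,"tz":25,"rx":0,"ry":0,"rz":0},{"tx":0,"ty":0,"tz":25,"rx":0,"ry":0,"rz":0},{"tx":0,"ty":0,"tz":20,"rx":0,"ry":0,"rz":0},{"tx":0,"ty":0,"tz":10,"rx":0,"ry":0,"rz":0}], "gripper": 0.46}}

```text
time: 14.25
tool_pos: [499.4, 30.2, 145.8]
tcp_rot: [3.141, -0.003, 0.067]
contact_force: [0.5, 0.2, -0.2]
grip_width: 49.7
finger_force: 0.0
```

>>> {"op": "carry_out", "data": {"plan": [{"tx":0,"ty":0,"tz":0,"rx":0,"ry":0,"rz":0.143},{"tx":0,"ty":0,"tz":0,"rx":0,"ry":0,"rz":0.143},{"tx":0,"ty":0,"tz":0,"rx":0,"ry":0,"rz":0.143},{"tx":0,"ty":0,"tz":0,"rx":0,"ry":0,"rz":0.143},{"tx":0,"ty":0,"tz":0,"rx":0,"ry":0,"rz":0.143},{"tx":0,"ty":0,"tz":0,"rx":0,"ry":0,"rz":0.143},{"tx":0,"ty":0,"tz":0,"rx":0,"ry":0,"rz":0.143},{"tx":0,"ty":0,"tz":0,"rx":0,"ry":0,"rz":0.143},{"tx":0,"ty":0,"tz":0,"rx":0,"ry":0,"rz":0.143},{"tx":0,"ty":0,"tz":0,"rx":0,"ry":0,"rz":0.143},{"tx":0,"ty":0,"tz":0,"rx":0,"ry":0,"rz":0.143},{"tx":0,"ty":0,"tz":0,"rx":0,"ry":0,"rz":0}], "gripper": 0}}

```text
time: 15.45
tool_pos: [498.2, 30.2, 143.4]
tcp_rot: [-3.141, -0.0, 1.641]
contact_force: [-0.7, 0.5, -0.7]
grip_width: 91.9
finger_force: 0.0
```

Run:
```python
from h import *
b=snap("scene","s4");a=snap("top","t4")
o=bot.get_obs();print(o["tool_pos"],o["tcp_rot"],o["grip_width"],o["contact_force"])
q=proj("scene",[[502,30,50]])[0];x,y=(q-[70,70]).astype(int);p=proj("top",[[502,30,50]])[0];u,v=(p-[70,70]).astype(int);print(x,y,u,v)
f=lambda i,x,y:cv2.resize(i[y:y+140,x:x+132],None,fx=3,fy=3,interpolation=2)
cv2.imwrite("pics/c6.png",np.hstack([f(b,x,y),f(a,u,v)]))
```

```text
[498.36615518  30.20749543 143.48390159] [-3.14112592e+00 -7.50623575e-05  1.63591923e+00] 91.61904258836856 [ 0.00855409  1.06711519 -0.03986759]
217 171 247 152
```

View pics/c6.png

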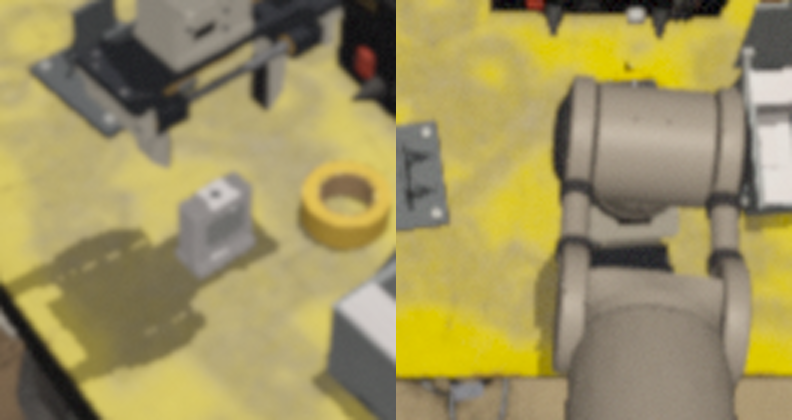

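The casting stands upright on the bench. Its top mark is at about (289,235.7) in the scene view, clear of the tape.

```bash
python3 -c "
from h import *
print(cast('scene',[289.0,235.6],70))"
```

```text
[[504.80482984  29.51783583  70.        ]]
```

>>> {"op": "carry_out", "data": {"plan": [{"tx":4,"ty":0,"tz":-10,"rx":0,"ry":0,"rz":0},{"tx":0,"ty":0,"tz":-20,"rx":0,"ry":0,"rz":0},{"tx":0,"ty":0,"tz":-20,"rx":0,"ry":0,"rz":0},{"tx":0,"ty":0,"tz":-20,"rx":0,"ry":0,"rz":0},{"tx":0,"ty":0,"tz":-20,"rx":0,"ry":0,"rz":0},{"tx":0,"ty":0,"tz":-12,"rx":0,"ry":0,"rz":0},{"tx":0,"ty":0,"tz":-10,"rx":0,"ry":0,"rz":0},{"tx":0,"ty":0,"tz":0,"rx":0,"ry":0,"rz":0}]}}

```text
time: 16.35
tool_pos: [501.9, 30.2, 30.6]
tcp_rot: [-3.14, -0.0, 1.639]
contact_force: [-0.1, 0.5, 0.5]
grip_width: 92.0
finger_force: 0.0
```

>>> {"op": "carry_out", "data": {"plan": [{"tx":0,"ty":0,"tz":0,"rx":0,"ry":0,"rz":0},{"tx":0,"ty":0,"tz":0,"rx":0,"ry":0,"rz":0},{"tx":0,"ty":0,"tz":0,"rx":0,"ry":0,"rz":0},{"tx":0,"ty":0,"tz":0,"rx":0,"ry":0,"rz":0},{"tx":0,"ty":0,"tz":0,"rx":0,"ry":0,"rz":0},{"tx":0,"ty":0,"tz":0,"rx":0,"ry":0,"rz":0}], "gripper": 1}}

```text
time: 16.95
tool_pos: [502.6, 30.2, 32.2]
tcp_rot: [3.141, 0.0, 1.64]
contact_force: [-1.1, 0.1, 4.9]
grip_width: 59.7
finger_force: 30.0
```

>>> {"op": "carry_out", "data": {"plan": [{"tx":0,"ty":0,"tz":5,"rx":0,"ry":0,"rz":0},{"tx":0,"ty":0,"tz":15,"rx":0,"ry":0,"rz":0},{"tx":0,"ty":0,"tz":20,"rx":0,"ry":0,"rz":0},{"tx":0,"ty":0,"tz":25,"rx":0,"ry":0,"rz":0},{"tx":0,"ty":0,"tz":25,"rx":0,"ry":0,"rz":0},{"tx":0,"ty":0,"tz":15,"rx":0,"ry":0,"rz":0},{"tx":0,"ty":0,"tz":8,"rx":0,"ry":0,"rz":0},{"tx":0,"ty":0,"tz":0,"rx":0,"ry":0,"rz":0}]}}

```text
time: 17.75
tool_pos: [502.9, 30.2, 145.4]
tcp_rot: [3.14, 0.0, 1.64]
contact_force: [-0.9, 0.4, -1.4]
grip_width: 59.9
finger_force: 30.0
```

>>> {"op": "carry_out", "data": {"plan": [{"tx":2,"ty":8,"tz":0,"rx":0,"ry":0,"rz":0},{"tx":4,"ty":18,"tz":0,"rx":0,"ry":0,"rz":0.01},{"tx":5,"ty":28,"tz":0,"rx":0,"ry":0,"rz":0.01},{"tx":6,"ty":30,"tz":0,"rx":0,"ry":0,"rz":0.01},{"tx":6,"ty":30,"tz":0,"rx":0,"ry":0,"rz":0.01},{"tx":6,"ty":30,"tz":0,"rx":0,"ry":0,"rz":0},{"tx":4,"ty":30,"tz":0,"rx":0,"ry":0,"rz":0},{"tx":3,"ty":25,"tz":0,"rx":0,"ry":0,"rz":0},{"tx":2,"ty":18,"tz":0,"rx":0,"ry":0,"rz":0},{"tx":1,"ty":10,"tz":0,"rx":0,"ry":0,"rz":0},{"tx":0,"ty":0,"tz":0,"rx":0,"ry":0,"rz":0}]}}

```text
time: 18.85
tool_pos: [541.2, 258.1, 143.9]
tcp_rot: [-3.141, 0.0, 1.681]
contact_force: [-0.0, 0.2, -2.4]
grip_width: 60.1
finger_force: 30.0
```

Run:
```python
from h import *
b=snap("scene","s5");b0=cv2.imread("pics/scene0.png")
o=bot.get_obs();print(o["tool_pos"],o["tcp_rot"],o["grip_width"],o["contact_force"])
x,y=185,125
print(proj("scene",[[541.9,257.3,10]]))
# expected corners of plate top and cheek tops for the top-view pose
yw=.107;R=np.array([[np.cos(yw),-np.sin(yw)],[np.sin(yw),np.cos(yw)]])
f=lambda i:cv2.resize(i[y:y+100,x:x+130],None,fx=3,fy=3,interpolation=2)
c0=f(b0)
L=[[(s*55,t*60) for s,t in((1,1),(1,-1),(-1,-1),(-1,1))]],10
def draw(P,z):
    W=np.c_[(R@np.array(P).T).T+[541.9,257.3],np.full(len(P),z)]
    q=((proj("scene",W)-[x,y]+.5)*3).astype(int);cv2.polylines(c0,[q],True,(0,0,255),1);return proj("scene",W)
print(draw(L[0][0],10).round(1).tolist())
for s in(20,-26): draw([(25,s),(25,s+6),(-25,s+6),(-25,s)],84)
cv2.imwrite("pics/c7.png",np.hstack([f(b),c0]))
```

```text
[541.23394602 257.07639164 144.14755935] [-3.14062075e+00  6.13909680e-04  1.68043217e+00] 59.528295731072824 [-0.27264857  0.49449172 -2.13842735]
[[253.11476339 194.99178207]]
[[255.3, 176.2], [281.9, 197.2], [250.8, 215.6], [224.7, 192.8]]
```

View pics/c7.png

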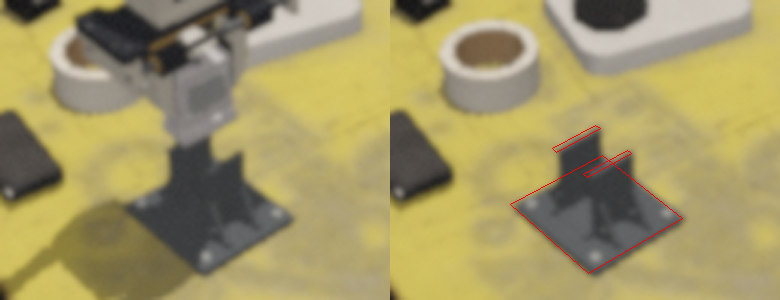

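The rack pose from the top view agrees with the scene view to about 1 px. The casting hangs upright above the slot.

>>> {"op": "carry_out", "data": {"plan": [{"tx":0,"ty":0,"tz":-8,"rx":0,"ry":0,"rz":0},{"tx":0,"ty":0,"tz":-10,"rx":0,"ry":0,"rz":0},{"tx":0,"ty":0,"tz":-6,"rx":0,"ry":0,"rz":0},{"tx":0,"ty":0,"tz":-4,"rx":0,"ry":0,"rz":0},{"tx":0,"ty":0,"tz":-4,"rx":0,"ry":0,"rz":0},{"tx":0,"ty":0,"tz":-4,"rx":0,"ry":0,"rz":0},{"tx":0,"ty":0,"tz":0,"rx":0,"ry":0,"rz":0}]}}

```text
time: 19.6
tool_pos: [541.3, 257.1, 108.2]
tcp_rot: [-3.141, 0.0, 1.68]
contact_force: [-0.0, 0.5, -2.7]
grip_width: 59.5
finger_force: 30.0
```

>>> {"op": "carry_out", "data": {"plan": [{"tx":0,"ty":0,"tz":-8,"rx":0,"ry":0,"rz":0},{"tx":0,"ty":0,"tz":-10,"rx":0,"ry":0,"rz":0},{"tx":0,"ty":0,"tz":-12,"rx":0,"ry":0,"rz":0},{"tx":0,"ty":0,"tz":-12,"rx":0,"ry":0,"rz":0},{"tx":0,"ty":0,"tz":-10,"rx":0,"ry":0,"rz":0},{"tx":0,"ty":0,"tz":-6,"rx":0,"ry":0,"rz":0},{"tx":0,"ty":0,"tz":-4,"rx":0,"ry":0,"rz":0},{"tx":0,"ty":0,"tz":0,"rx":0,"ry":0,"rz":0}]}}

```text
time: 20.4
tool_pos: [541.3, 257.1, 46.2]
tcp_rot: [-3.141, 0.0, 1.68]
contact_force: [0.8, 0.1, -2.0]
grip_width: 59.9
finger_force: 30.0
```

>>> {"op": "carry_out", "data": {"plan": [{"tx":0,"ty":0,"tz":-1,"rx":0,"ry":0,"rz":0},{"tx":0,"ty":0,"tz":-1,"rx":0,"ry":0,"rz":0},{"tx":0,"ty":0,"tz":0,"rx":0,"ry":0,"rz":0}]}}

```text
time: 20.7
tool_pos: [541.7, 257.2, 45.0]
tcp_rot: [3.141, -0.0, 1.68]
contact_force: [-0.2, 1.0, -2.9]
grip_width: 60.1
finger_force: 30.0
```

>>> {"op": "carry_out", "data": {"plan": [{"tx":0,"ty":0,"tz":-1,"rx":0,"ry":0,"rz":0},{"tx":0,"ty":0,"tz":-0.5,"rx":0,"ry":0,"rz":0},{"tx":0,"ty":0,"tz":0,"rx":0,"ry":0,"rz":0}]}}

```text
time: 21.0
tool_pos: [541.5, 257.2, 43.2]
tcp_rot: [3.142, 0.0, 1.68]
contact_force: [0.1, 0.0, -2.9]
grip_width: 59.8
finger_force: 30.0
```

>>> {"op": "carry_out", "data": {"plan": [{"tx":0,"ty":0,"tz":-1,"rx":0,"ry":0,"rz":0},{"tx":0,"ty":0,"tz":0,"rx":0,"ry":0,"rz":0}]}}

```text
time: 21.2
tool_pos: [541.6, 257.2, 42.2]
tcp_rot: [3.141, -0.0, 1.68]
contact_force: [0.4, -0.6, -3.2]
grip_width: 59.8
finger_force: 30.0
```

>>> {"op": "carry_out", "data": {"plan": [{"tx":0,"ty":0,"tz":-1,"rx":0,"ry":0,"rz":0},{"tx":0,"ty":0,"tz":0,"rx":0,"ry":0,"rz":0}]}}

```text
time: 21.4
tool_pos: [541.6, 257.2, 42.2]
tcp_rot: [3.141, -0.0, 1.68]
contact_force: [-2.6, 0.0, 4.4]
grip_width: 60.3
finger_force: 30.0
```

Contact with the foot plate, so I release and retreat upward.

>>> {"op": "carry_out", "data": {"plan": [{"tx":0,"ty":0,"tz":0,"rx":0,"ry":0,"rz":0},{"tx":0,"ty":0,"tz":0,"rx":0,"ry":0,"rz":0},{"tx":0,"ty":0,"tz":0,"rx":0,"ry":0,"rz":0},{"tx":0,"ty":0,"tz":0,"rx":0,"ry":0,"rz":0},{"tx":0,"ty":0,"tz":5,"rx":0,"ry":0,"rz":0},{"tx":0,"ty":0,"tz":15,"rx":0,"ry":0,"rz":0},{"tx":0,"ty":0,"tz":25,"rx":0,"ry":0,"rz":0},{"tx":0,"ty":0,"tz":30,"rx":0,"ry":0,"rz":0},{"tx":0,"ty":0,"tz":35,"rx":0,"ry":0,"rz":0},{"tx":0,"ty":0,"tz":30,"rx":0,"ry":0,"rz":0},{"tx":0,"ty":0,"tz":15,"rx":0,"ry":0,"rz":0}], "gripper": 0}}

```text
time: 22.5
tool_pos: [542.5, 257.5, 199.9]
tcp_rot: [3.137, -0.001, 1.68]
contact_force: [0.5, 0.3, -0.6]
grip_width: 91.5
finger_force: 0.0
```

>>> {"op": "carry_out", "data": {"plan": [{"tx":-20,"ty":-20,"tz":5,"rx":0,"ry":0,"rz":0},{"tx":-25,"ty":-30,"tz":5,"rx":0,"ry":0,"rz":0},{"tx":-25,"ty":-30,"tz":5,"rx":0,"ry":0,"rz":0},{"tx":-20,"ty":-30,"tz":5,"rx":0,"ry":0,"rz":0},{"tx":-10,"ty":-30,"tz":0,"rx":0,"ry":0,"rz":0},{"tx":0,"ty":-20,"tz":0,"rx":0,"ry":0,"rz":0},{"tx":0,"ty":0,"tz":0,"rx":0,"ry":0,"rz":0}]}}

```text
time: 23.2
tool_pos: [441.4, 95.4, 216.9]
tcp_rot: [3.14, 0.001, 1.677]
contact_force: [0.1, 0.7, -0.0]
grip_width: 91.7
finger_force: 0.0
```

Run:
```python
from h import *
b=snap("scene","s6");a=snap("top","t6")
f=lambda i,x,y,w,h,k:cv2.resize(i[y:y+h,x:x+w],None,fx=k,fy=k,interpolation=2)
cv2.imwrite("pics/c8.png",np.hstack([f(a,203,170,80,80,5),f(b,215,140,80,80,5)]))
```

```text
(no output)
```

View pics/c8.png

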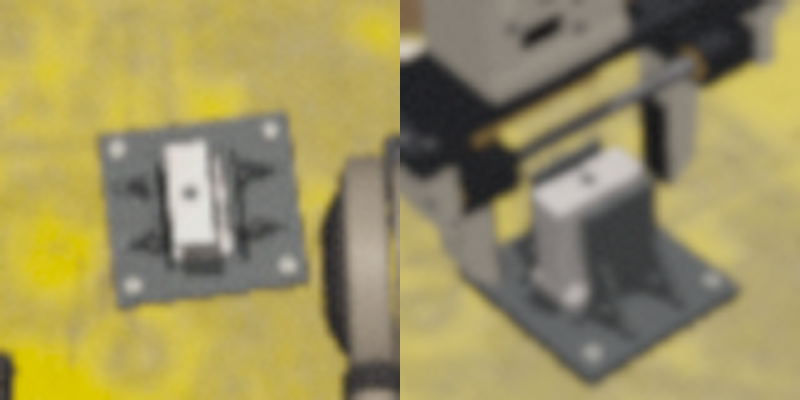

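The casting stands upright in the slot, with its top mark at about (240.6,208.2) in the top view.

Run:
```python
from h import *
X=cast("top",[240.6,208.2],80)[0];d=X[:2]-[541.9,257.3];y=.107
print(X,np.cos(y)*d[0]+np.sin(y)*d[1],-np.sin(y)*d[0]+np.cos(y)*d[1])
print(bot.close_job())
```

```text
[540.98604604 258.75582637  80.        ] -0.7532506711907279 1.5451070165882939
the job is handed in; nothing more can be done
None
```

The job is handed in at about 23 s: the lid stood open on its struts in the last picture that showed it, and the casting is upright in the rack slot, measured about 1 mm off centre lengthways and 1.5 mm across. I saw no bystander contact, but did not check the lid or the bystanders again right before handing in.

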